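# Present a delicate sensor can to the code reader

## Robot

A 6-joint arm with a two-finger parallel gripper is mounted at the origin on the work surface. World frame = base frame: x ahead of the robot, y to its left, z up, the work surface at z = 0. Lengths are in m, angles in rad, forces in N, time in s.
With the tool pointing down it reaches from about 0.25 to 0.775 m from the base axis. Payload 8.9 kg.
Tool frame: the origin (TCP) lies at the very end of the fingers, on their centre line; the grasp point (between the pads) lies 19 mm behind it (robot.grip_point_offset is the distance from the TCP to the grasp point, in m); z points along the fingers, y is the line along which they close (so a half turn about z gives the same grasp; the last joint's range is limited). The gripper opens to 85 mm and grips with 20 to 120 N. Pads are 22 mm wide; open, the fingers measure 114 mm over their backs; the gripper's body (76 mm by 85 mm) begins 54 mm behind the grasp point. The pads swing forward as they close: fully open they stand 13 mm farther back than shut.
Start: joints at [0.966, 0.291, -0.153, 1.127, 0, 1.431], TCP at [0.236, 0.469, 0.231] pointing down, gripper open.
Joint ranges: [-2.52, 2.52], [-0.91, 1.74], [-1.3, 1.37], [-1.96, 2.02], [-1.52, 1.47], [-3.14, 3.14]. Speed limits (rad/s): [2.22, 2.22, 2.79, 3.14, 3.14, 3.14].

## Interface

Orientations are given as a unit quaternion [x, y, z, w].
In Python, from cell import get_obs, get_image, workorder, robot gives the robot as it stands.
- The arm moves only by the tool apply_moves, never from a script. Its arguments are lists of equal length, an entry for each row: "dp": the shift along the tool's x, y, z in units of 0.02 m (1.0 is 0.02 m), a list of three; "delta_rot": the turn, a rotation vector about the tool's x, y, z in units of 6 degrees (1.0 is 6 degrees), a list of three. In form: {"dp": [[x, y, z], ...], "delta_rot": [[wx, wy, wz], ...]}. A call has 1 to 8 rows; each row shifts and turns the commanded pose from where the row before left it, along the tool's axes as they then stand; what a row does not reach is not made up. A row lasts 1/12 s, in which the tool goes at most 41.7 mm and 7.16 degrees, less where a joint would pass 70% of its speed; a pose out of reach is approached as far as the arm can. A call with a number of a shift or a turn outside -1 to 1 is refused whole. A call with a gripper value outside its range is refused whole. "claw" is the opening, from -1 (shut) to 1 (fully open), set as the call begins (left out, the last holds). The fingers move at their own pace and stop on an object; the grip force is fixed at half the most. Time passes only in rows, so rows that do not move let the fingers close. It gives the time, the measured TCP pose, the force, the opening and the grip force at its end, in the units of the state.
- get_obs(): the state, without advancing time (a new reading comes with each control period).
- get_image(name): name is "scene" or "top" or "wrist"; returns a dict with "frame" (384x512x3 uint8, red, green, blue), "K" (3x3 intrinsics, pixels), "extrinsics" (4x4, takes a point from world to camera coordinates); the wrist camera has in their place "tool_from_camera" (4x4, takes a point from camera to tool coordinates, whose origin is the TCP and whose axes are the flange's). Camera axes: x right, y up, looking along -z (the intrinsics and any distortion apply to the point x, -y, -z); pixel columns grow to the right and rows downward; lengths in m; the calibration is good to about 2 mm. A picture is of the moment at which its call begins: read the wrist's pose just before it. There is no depth.
- workorder.job_done(): hands the job in; it is judged then, once.
The state is a dict: "clock": time; "joint_pos": joint angles; "dq": joint speeds; "effort": joint torques, N m; "position": TCP position; "orientation": TCP orientation; "wrist_force": force on the tool from outside, world axes, zero at the start; "wrist_torque": the same for the moment, N m; "opening": opening from 0.0 (shut) to 1.0 (fully open); "grasp_force": force on a finger pad.
Only numpy, scipy, OpenCV 4.12 (cv2) and the standard library are available. Lean on these libraries where they do the work, as an engineer would, in place of code of your own. Each camera call takes 0.05 s, during which the arm holds its last target. There are 200 camera calls.

## Task

Take the gold sensor can with the straight rib on its lid out of the rack, stand it on the black rubber mat and let go so that you can take it again another way, then stand it on the code reader's platform between the cheeks with its code label facing the reader's window. The can is delicate: never press on it with the fingers by more than 20 N in all, set it down without dropping or ramming it, keep it upright, and leave the other loose things where they are.

Things in the scene. Friction and masses are not known exactly. Their poses are not given: they have to be found in the camera images.
- can: Gold can, 40 mm diameter, 80 mm high, 85 to 170 g. Origin: underside centre, z up. Its x axis points to its marked side: a gold rib on the lid (20 x 8 x 5 mm high) runs from the centre to the rim along +x, and below its end a 16 mm white code label sits on the side wall. Starts in one of the rack's lanes, mark turned across the lane (60 to 120 degrees from the rack's x, towards its +y).
- can_mark (a point): Point on the can's top rim (80 mm above its underside) at the outer end of the rib, 20 mm from the can's axis; the code label lies below it.
- rack: Fixed grey rack, 110 x 186 mm; four dividers (90 mm long, 6 mm thick, top at 84 mm) part three lanes 54 mm wide, 60 mm apart. Origin: underside centre, in the middle lane. x runs along the lanes, open at both ends: fingers fit only fore and aft of a can (along x), not beside it. Floor 6 mm above the table; cans stand near y = -60, 0, +60 mm. Rack and reader swap sides at random.
- mat: Fixed black rubber mat, 130 x 130 x 3 mm, flat on the table between rack and reader. Origin at its underside centre; its top is at 3 mm.
- scanner: Fixed code reader: grey platform 8 mm high, two white cheeks (7 mm thick, top at 86 mm, x = -78 to +40 mm) with a lane 58 mm wide between, closed at one end by a white block 90 mm high with a dark window, its face at x = -78 mm. Origin under the can's place; x runs along the lane, away from the window. Fingers fit only along x. The can's mark must point to this -x.
- scanner_spot (a point): Centre of the can's place, on top of the reader's platform (8 mm above the table), shown by a pale 44 mm disc.
- scanner_window (a point): Centre of the reader's window face, 50 mm above the table, 78 mm from the spot.
- can_knob: Bystander in another lane: like the can, 40 mm diameter, 80 mm high, but with a small round knob on its lid instead of the rib. Origin at underside centre.
- can_small: Bystander in another lane: smaller plain can, 34 mm diameter, 60 mm high. Origin at underside centre.
- jar: Bystander: small jar with black cap, 52 mm diameter, 62 mm high, beyond the mat. Origin at underside centre.
- module: Bystander: flat white ceramic module with two gold pads, 60 x 36 x 8 mm, on the robot's side of the mat. Origin at underside centre.
- driver: Bystander: screwdriver 150 mm long, lying on the far part of the table. Origin on its underside, near the middle.

How it is judged:
On the way:
1. The ribbed can stands upright and let go on the black mat, its axis within 50 mm of the mat's centre (horizontal distance between can and mat below 0.05 m and z of can in the frame of mat between 0.0005 and 0.006 m and angle between can's own z axis and vertical below 0.06 rad and contact force between the fingers and can below 0.05 N and linear speed of can below 0.02 m/s), for 0.2 s.
At the end, for the whole second after the job is handed in: The ribbed can stands upright, at rest and let go on the reader's platform, its axis within 15 mm of the spot's centre, with its code label (rib) facing the window within 15 degrees of square (horizontal distance between can and scanner_spot below 0.015 m and z of can in the frame of scanner_spot between -0.003 and 0.003 m and angle between can's own z axis and vertical below 0.06 rad and angle between the x axis of can and the x axis of scanner, either way round below 0.262 rad and x of scanner_window in the frame of can above 0.04 m and linear speed of can below 0.01 m/s and angular speed of can below 0.1 rad/s); the robot touches nothing.
It fails at once if The fingers press on the can with more than 20 N in all (both fingers' contact forces added: at most 10 N of grip per finger) (contact force between the fingers and can above 20 N).
It fails at once if The can is pressed or knocked against the mat, the reader or the rack with more than 25 N (contact force between can and mat above 25 N or contact force between can and scanner above 25 N or contact force between can and rack above 25 N).
It fails at once if The can is let go (no finger touching it) while its underside is more than 6 mm above the mat, or anywhere more than 14 mm above the table (6 mm above the reader's platform) (contact force between the fingers and can below 0.01 N and (height (world z) of can above 0.014 m or (horizontal distance between can and mat below 0.065 m and z of can in the frame of mat above 0.009 m))).
It fails at once if The can leans more than 25 degrees from upright (angle between can's own z axis and vertical above 0.436 rad).
It fails at once if Another loose thing (knobbed can, small can, jar, module, screwdriver) is moved by more than 20 mm (distance of any of can_knob, can_small, jar, module, driver from where it was at the start of the episode above 0.02 m).
It also fails if it takes over 64 s, if anything falls off the work surface, if the arm or the gripper's body presses on something with over 40 N, if the wrist force passes 120 N, or if a joint passes its speed limit or range.

## Working session

There is one attempt and no reset: what is moved stays moved. The work goes in short steps, Python scripts to look and compute and a tool call to move; the robot and the scene stay as the last step left them, time stands still between calls to the robot, and variables do not carry over. Pictures are saved under pics/ and viewed, at most 10 in all, crops included, and the job is handed in when it is done.

Besides the shell and the picture viewer there is one more tool, called after "Emit:" by a JSON object that holds its "method" and its "body". apply_moves: Moves the arm, as the interface text tells. Its arguments: {"type":"object","properties":{"dp":{"type":"array","items":{"type":"array","items":{"type":"number"}}},"delta_rot":{"type":"array","items":{"type":"array","items":{"type":"number"}}},"claw":{"type":"number"}},"required":["dp","delta_rot"]}

```bash
ls; mkdir -p pics; python3 - <<'E'
from cell import get_obs,get_image,workorder,robot
import cv2,numpy as np
print(get_obs()); print([a for a in dir(robot) if a[0]!='_'])
for n in("scene","top"):
    d=get_image(n); np.savez(f"pics/{n}0.npz",**{k:np.array(v) for k,v in d.items()})
    cv2.imwrite(f"pics/{n}0.png",d["frame"][:,:,::-1]); print(n,d["K"],d["extrinsics"],d.keys())
a=cv2.imread("pics/top0.png");cv2.imwrite("pics/top0b.png",cv2.resize(a,(800,600)))
E
```

```text
pics
{'clock': 0.0, 'joint_pos': array([ 9.65669209e-01,  2.91251796e-01, -1.54124098e-01,  1.12670193e+00,
       -1.96095789e-05,  1.43149822e+00]), 'dq': array([-7.02911853e-04, -2.62742640e-03, -7.69350658e-04,  7.06376413e-05,
       -8.32328714e-04, -1.34591969e-03]), 'effort': array([ 7.96003642e-04, -5.37139750e+01,  3.31374657e+01,  1.59948366e-02,
       -1.37789689e-04,  2.62070643e-05]), 'position': array([0.23556093, 0.46869681, 0.23074794]), 'orientation': array([ 2.30814253e-01,  9.72997621e-01, -6.00436687e-04, -2.23891460e-04]), 'wrist_force': array([ 0.25094107,  0.4239361 , -0.56304893]), 'wrist_torque': array([0.02824223, 0.03107333, 0.0235932 ]), 'grasp_force': 0.0, 'opening': 1.0026596625382267}
['Unreachable', 'grip_point_offset']
scene [[438.67891995   0.         253.16883004]
 [  0.         438.67891995 194.57124588]
 [  0.           0.           1.        ]] [[ 0.7371837   0.67568047  0.00401089 -0.41715717]
 [-0.45067399  0.48725613  0.74798023  0.19164181]
 [ 0.5034413  -0.55320644  0.66370889 -1.30488665]
 [ 0.          0.          0.          1.        ]] dict_keys(['frame', 'K', 'extrinsics'])
top [[427.42487122   0.         243.43456548]
 [  0.         427.42487122 195.32353086]
 [  0.           0.           1.        ]] [[ 1.18179540e-03 -9.99998907e-01 -8.88994328e-04 -4.50918022e-03]
 [ 9.85674356e-01  1.01493181e-03  1.68656554e-01 -5.60505919e-01]
 [-1.68655467e-01 -1.07557645e-03  9.85674478e-01 -9.37299733e-01]
 [ 0.00000000e+00  0.00000000e+00  0.00000000e+00  1.00000000e+00]] dict_keys(['frame', 'K', 'extrinsics'])
```

View pics/top0b.png

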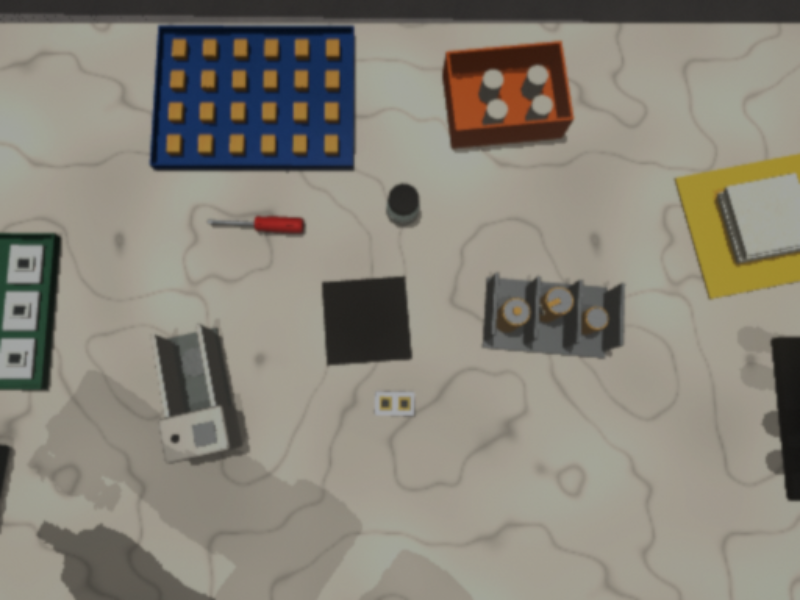

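View pics/scene0.png

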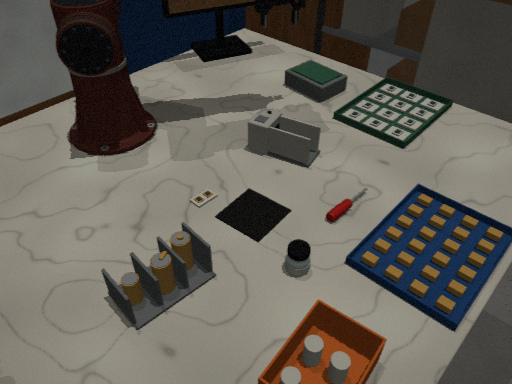

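The top view shows the rack at right, around (555,315) in the 800x600 picture. The ribbed can is in the middle lane at (557,300), its rib pointing left. The mat is at (366,320), the reader at (195,395) with its window block nearest the robot, and the module at (395,403). The scene view agrees.

```bash
cat > h.py <<'E'
import numpy as np,cv2
from scipy.spatial.transform import Rotation as R
from cell import get_obs,get_image
def cam(n):
    "image, K, centre, world-from-cv-camera rotation"
    o=get_obs() if n=="wrist" else None
    d=get_image(n); F=np.diag([1,-1,-1.])
    if n=="wrist":
        T=np.array(d["tool_from_camera"]); A=R.from_quat(o["orientation"]).as_matrix()
        return d["frame"],np.array(d["K"]),A@T[:3,3]+o["position"],A@T[:3,:3]@F
    E=np.array(d["extrinsics"]); return d["frame"],np.array(d["K"]),-E[:3,:3].T@E[:3,3],E[:3,:3].T@F
def ray(c,uv): return c[3]@np.linalg.solve(c[1],[uv[0],uv[1],1.])
def onz(c,uv,z):
    r=ray(c,uv); return c[2]+r*(z-c[2][2])/r[2]
def proj(c,p):
    q=c[1]@(c[3].T@(np.asarray(p)-c[2])); return q[:2]/q[2]
def tri(obs):
    A=np.zeros((3,3));b=np.zeros(3)
    for c,uv in obs:
        r=ray(c,uv);r/=np.linalg.norm(r);P=np.eye(3)-np.outer(r,r);A+=P;b+=P@c[2]
    return np.linalg.solve(A,b)
E
python3 - <<'E'
from h import *
t=cam("top");s=1.5625
for n,u,z in[("can",(557,300),.086),("knob",(515,311),.086),("small",(595,317),.066),("mat",(366,320),.003),("module",(395,403),.008),("jar",(403,199),.062),("blocktop",(195,435),.09),("blk corners",(162,420),.09),("",(222,409),.09),("lane end L",(155,335),.086),("R",(204,326),.086)]:
    print(n,onz(t,np.array(u)/s,z).round(3))
w=get_image("wrist"); print(w["K"],w["tool_from_camera"])
f=t[0][:,:,::-1]
a=cv2.resize(f[165:235,300:405],None,fx=5.7,fy=5.7,interpolation=2); b=cv2.resize(f[200:300,90:165],None,fx=5.7,fy=5.7,interpolation=2)
a=f[165:235,300:405];b=f[200:300,90:165]
a=cv2.resize(a,None,fx=4,fy=4,interpolation=2);b=cv2.resize(b,None,fx=4,fy=4,interpolation=2)
o=np.zeros((400,720,3),np.uint8);o[:280,:420]=a;o[:400,420:720]=b;cv2.imwrite("pics/crop.png",o)
cv2.imwrite("pics/w0.png",w["frame"][:,:,::-1])
E
```

```text
can [ 0.562 -0.254  0.086]
knob [ 0.546 -0.194  0.086]
small [ 0.54  -0.313  0.066]
mat [0.545 0.018 0.003]
module [ 0.419 -0.026  0.008]
jar [ 0.719 -0.038  0.062]
blocktop [0.373 0.249 0.09 ]
blk corners [0.393 0.295 0.09 ]
 [0.408 0.214 0.09 ]
lane end L [0.511 0.313 0.086]
R [0.524 0.245 0.086]
[[310.69174688   0.         253.98524168]
 [  0.         310.69174688 190.88591867]
 [  0.           0.           1.        ]] [[-7.02134685e-04  9.66575889e-01  2.56379714e-01  6.51069406e-02]
 [ 9.99999714e-01  6.06960248e-04  4.50352879e-04  5.13200551e-04]
 [ 2.79687940e-04  2.56379957e-01 -9.66576039e-01 -1.43103617e-01]
 [ 0.00000000e+00  0.00000000e+00  0.00000000e+00  1.00000000e+00]]
```

View pics/crop.png

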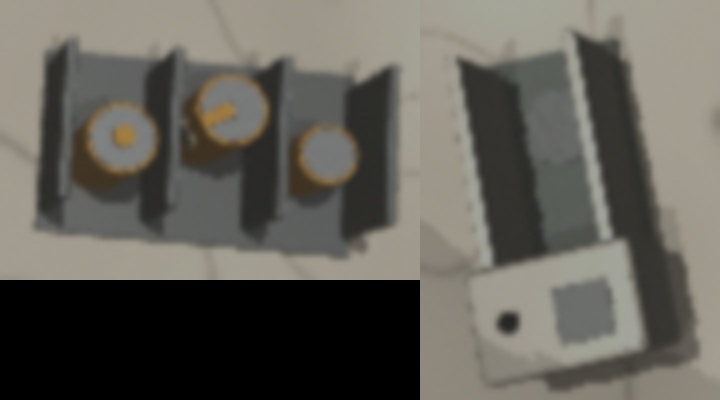

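The crop shows three cans:
- The ribbed can is in the middle lane, lid centre at crop (233,107), with the rib end at (203,121).
- The knobbed can is left of it, at (124,135).
- The small can is right of it, at (328,155).

The reader's lane opens upwards, with the pale disc near crop (552,130). I'll go over the reader first, then the rack.

Emit:
{"method": "apply_moves", "body": {"dp": [[0,0,0],[0,0,0],[0,0,0],[0,0,0],[0,0,0],[0,0,0],[0,0,0],[0,0,0]], "delta_rot": [[0,0,1],[0,0,1],[0,0,1],[0,0,1],[0,0,1],[0,0,1],[0,0,1],[0,0,1]], "claw": 1}}

```text
clock: 0.87
position: [0.2357, 0.469, 0.2311]
orientation: [0.609, 0.793, -0.0, 0.0]
wrist_force: [0.5, -0.1, 0.6]
opening: 0.997
grasp_force: 0.0
```

Emit:
{"method": "apply_moves", "body": {"dp": [[0,0,0],[0,0,0],[0,0,0],[0,0,0],[-0.58,1,0],[-0.58,1,0],[-0.58,1,0],[-0.58,1,0]], "delta_rot": [[0,0,0.85],[0,0,0.85],[0,0,0.85],[0,0,0.85],[0,0,0],[0,0,0],[0,0,0],[0,0,0]]}}

```text
clock: 1.53
position: [0.3119, 0.4151, 0.2312]
orientation: [0.738, 0.675, -0.0, 0.0]
wrist_force: [-0.2, 0.3, -0.3]
opening: 0.999
grasp_force: 0.0
```

Emit:
{"method": "apply_moves", "body": {"dp": [[-0.58,1,0],[-0.58,1,0],[-0.58,1,0],[-0.58,1,0],[-0.58,1,0],[-0.58,1,0],[-0.58,1,0],[-0.58,1,0]], "delta_rot": [[0,0,0],[0,0,0],[0,0,0],[0,0,0],[0,0,0],[0,0,0],[0,0,0],[0,0,0]]}}

```text
clock: 2.2
position: [0.4633, 0.3083, 0.2311]
orientation: [0.738, 0.675, -0.0, -0.0]
wrist_force: [0.3, 0.9, 0.1]
opening: 0.996
grasp_force: 0.0
```

```bash
python3 - <<'E'
from h import *
import pickle
c=cam("wrist");pickle.dump(c,open("w1.pkl","wb"));cv2.imwrite("pics/w1.png",c[0][:,:,::-1])
E
```

```text
(no output)
```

View pics/w1.png

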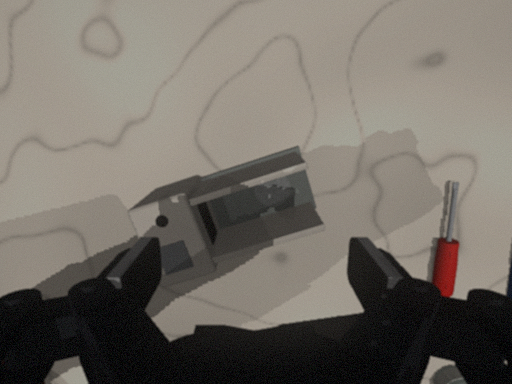

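Emit:
{"method": "apply_moves", "body": {"dp": [[-1,0.15,0],[-1,0.15,0],[-1,0.15,0],[-1,0.15,0],[-1,0.15,0],[-1,0.15,0],[-1,0.15,0],[-1,0.15,0]], "delta_rot": [[0,0,0],[0,0,0],[0,0,0],[0,0,0],[0,0,0],[0,0,0],[0,0,0],[0,0,0]]}}

```text
clock: 2.92
position: [0.472, 0.1468, 0.2312]
orientation: [0.738, 0.675, -0.0, -0.0]
wrist_force: [0.1, 0.1, 0.5]
opening: 1.001
grasp_force: 0.0
```

Emit:
{"method": "apply_moves", "body": {"dp": [[-1,0.15,0],[-1,0.15,0],[-1,0.15,0],[-1,0.15,0],[-1,0.15,0],[-1,0.15,0],[-1,0.15,0],[-1,0.15,0]], "delta_rot": [[0,0,0],[0,0,0],[0,0,0],[0,0,0],[0,0,0],[0,0,0],[0,0,0],[0,0,0]]}}

```text
clock: 3.58
position: [0.4817, -0.0147, 0.2312]
orientation: [0.738, 0.675, -0.0, -0.0]
wrist_force: [0.7, -0.6, 0.5]
opening: 1.005
grasp_force: 0.0
```

Emit:
{"method": "apply_moves", "body": {"dp": [[-1,0.15,0],[-1,0.15,0],[-1,0.15,0],[-1,0.15,0],[-1,0.15,0],[-1,0.15,0],[-1,0.15,0],[-1,0.15,0]], "delta_rot": [[0,0,0],[0,0,0],[0,0,0],[0,0,0],[0,0,0],[0,0,0],[0,0,0],[0,0,0]]}}

```text
clock: 4.25
position: [0.4915, -0.1762, 0.2312]
orientation: [0.738, 0.675, -0.0, -0.0]
wrist_force: [0.7, -1.0, 0.5]
opening: 0.999
grasp_force: 0.0
```

The wrist view shows the reader: window block around (175,235), lane opening to the right at (315,190), pale disc near (265,200). I'll look at the rack from here and from one more place.

```bash
python3 - <<'E'
from h import *
import pickle
c=cam("wrist");pickle.dump(c,open("w2.pkl","wb"));cv2.imwrite("pics/w2.png",c[0][:,:,::-1])
E
```

Emit:
{"method": "apply_moves", "body": {"dp": [[-0.9,0.3,0],[-0.9,0.3,0],[-0.9,0.3,0],[-0.9,0.3,0],[-0.9,0.3,0],[-0.9,0.3,0],[-0.9,0.3,0],[0,0,0]], "delta_rot": [[0,0,0],[0,0,0],[0,0,0],[0,0,0],[0,0,0],[0,0,0],[0,0,0],[0,0,0]]}}

```text
clock: 4.97
position: [0.5227, -0.3073, 0.2307]
orientation: [0.738, 0.674, -0.0, 0.0]
wrist_force: [-0.3, 1.1, -0.5]
opening: 1.0
grasp_force: 0.0
```

```bash
python3 - <<'E'
from h import *
import pickle
c=cam("wrist");pickle.dump(c,open("w3.pkl","wb"));cv2.imwrite("pics/w3.png",c[0][:,:,::-1])
a=cv2.imread("pics/w2.png")[100:384,150:450];b=c[0][0:284,150:450,::-1]
cv2.imwrite("pics/w23.png",cv2.resize(np.hstack([a,b]),None,fx=1.33,fy=1.33,interpolation=2))
E
```

```text
(no output)
```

View pics/w23.png

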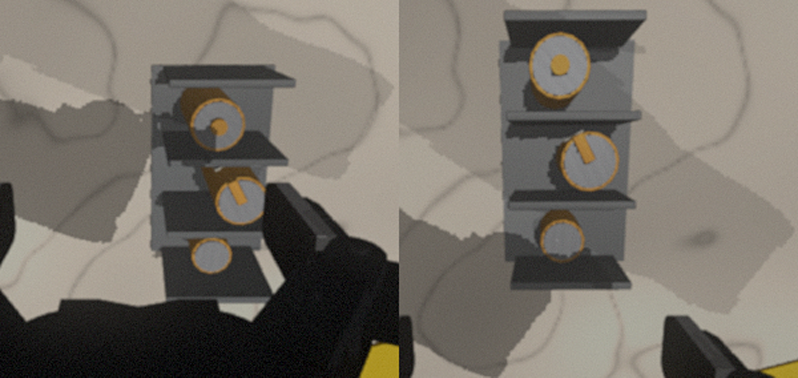

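Both views show the ribbed can in the middle lane. Its lid centre is near composite (240,201) on the left and (590,161) on the right, with the rib pointing up-left. The dividers run horizontally in the image, so the tool y axis already lies along the lanes.

```bash
cat >> h.py <<'E'
def lid(c,uv,rad):
    "ellipse of the grey lid around pixel uv, and rib pixel centroid"
    hsv=cv2.cvtColor(c[0],cv2.COLOR_RGB2HSV)
    near=np.zeros(hsv.shape[:2],np.uint8);cv2.circle(near,tuple(int(x) for x in uv),rad,255,-1)
    grey=((hsv[...,1]<75)&(hsv[...,2]>90)&(near>0)).astype(np.uint8)
    n,l,st,ce=cv2.connectedComponentsWithStats(grey,connectivity=4)
    k=1+np.argmax(st[1:,4]);pts=cv2.findContours((l==k).astype(np.uint8),0,1)[0][0]
    h=cv2.convexHull(pts);e=cv2.fitEllipse(h)
    ins=np.zeros_like(near);cv2.ellipse(ins,(e[0],(e[1][0]*.86,e[1][1]*.86),e[2]),255,-1)
    g=(hsv[...,1]>110)&(ins>0);ys,xs=np.nonzero(g)
    return e,(xs.mean(),ys.mean()),len(xs)
E
python3 - <<'E'
from h import *
import pickle
w2,w3=[pickle.load(open(f"w{i}.pkl","rb")) for i in(2,3)]
L=[]
for c,uv in((w2,(330.5,251)),(w3,(293.6,121))):
    e,r,n=lid(c,uv,24);print(e,r,n)
    p=onz(c,e[0],.086);q=onz(c,r,.091);d=q-p;print("lid",p.round(4),"mark yaw",np.degrees(np.arctan2(d[1],d[0])).round(1));L.append((c,e[0]))
print("tri",tri(L).round(4))
for v in((508,113),(640,113),(511,191),(635,191)):
    print(onz(w3,((v[0]/1.33-300+150),v[1]/1.33),.084).round(4))
E
```

```text
((331.502685546875, 250.9902801513672), (31.581783294677734, 34.515995025634766), 73.07814025878906) (np.float64(328.6525423728813), np.float64(245.42372881355934)) 118
lid [ 0.5627 -0.2571  0.086 ] mark yaw 113.3
((293.148193359375, 120.93898010253906), (38.18303298950195, 39.90727233886719), 20.720394134521484) (np.float64(289.6164383561644), np.float64(113.20547945205479)) 146
lid [ 0.5627 -0.2565  0.086 ] mark yaw 114.6
tri [ 0.5625 -0.2564  0.0872]
[ 0.5108 -0.2206  0.084 ]
[ 0.5982 -0.2286  0.084 ]
[ 0.5072 -0.2721  0.084 ]
[ 0.5934 -0.28    0.084 ]
```

Emit:
{"method": "apply_moves", "body": {"dp": [[0.9,0.59,0],[0.9,0.59,0],[0.9,0.58,0],[0,0,0.9],[0,0,0.9],[0,0,0.9],[0,0,0.9],[0,0,0.5]], "delta_rot": [[0,0,0],[0,0,0],[0,0,0],[0,0,0],[0,0,0],[0,0,0],[0,0,0],[0,0,0]]}}

```text
clock: 5.68
position: [0.5611, -0.2521, 0.1474]
orientation: [0.738, 0.675, -0.0, -0.001]
wrist_force: [-0.7, 0.6, -0.6]
opening: 1.002
grasp_force: 0.0
```

Emit:
{"method": "apply_moves", "body": {"dp": [[0,0,0.8],[0,0,0.8],[0,0,0.8],[0,0,0.8],[0,0,0.8],[0,0,0.8],[0,0,0.5],[0,0,0]], "delta_rot": [[0,0,0],[0,0,0],[0,0,0],[0,0,0],[0,0,0],[0,0,0],[0,0,0],[0,0,0]], "claw": 0.4}}

```text
clock: 6.35
position: [0.5608, -0.2527, 0.0415]
orientation: [0.738, 0.675, -0.0, -0.002]
wrist_force: [-0.5, -0.2, 0.2]
opening: 0.701
grasp_force: 0.0
```

Emit:
{"method": "apply_moves", "body": {"dp": [[0,0,0],[0,0,0],[0,0,0],[0,0,0]], "delta_rot": [[0,0,0],[0,0,0],[0,0,0],[0,0,0]], "claw": 0.1}}

```text
clock: 6.68
position: [0.5628, -0.2542, 0.0443]
orientation: [0.738, 0.675, 0.0, 0.001]
wrist_force: [0.3, -0.3, 0.2]
opening: 0.55
grasp_force: 0.0
```

Emit:
{"method": "apply_moves", "body": {"dp": [[-0.11,0,0.1],[0,0,0],[0,0,0],[0,0,0]], "delta_rot": [[0,0,0],[0,0,0],[0,0,0],[0,0,0]], "claw": 0.0}}

```text
clock: 7.02
position: [0.5619, -0.2562, 0.0413]
orientation: [0.738, 0.675, 0.0, -0.0]
wrist_force: [0.3, -0.2, -0.6]
opening: 0.501
grasp_force: 0.0
```

Emit:
{"method": "apply_moves", "body": {"dp": [[0,0,0],[0,0,0],[0,0,0],[0,0,0]], "delta_rot": [[0,0,0],[0,0,0],[0,0,0],[0,0,0]], "claw": -0.04}}

```text
clock: 7.35
position: [0.5621, -0.2561, 0.0413]
orientation: [0.738, 0.675, 0.0, 0.0]
wrist_force: [1.3, -0.5, 0.4]
opening: 0.478
grasp_force: 0.3
```

Emit:
{"method": "apply_moves", "body": {"dp": [[0,0,0],[0,0,0],[0,0,0]], "delta_rot": [[0,0,0],[0,0,0],[0,0,0]], "claw": -0.06}}

```text
clock: 7.6
position: [0.5621, -0.2562, 0.0414]
orientation: [0.738, 0.675, 0.0, 0.0]
wrist_force: [1.5, -0.5, 0.6]
opening: 0.469
grasp_force: 0.5
```

Emit:
{"method": "apply_moves", "body": {"dp": [[0,0,0],[0,0,0],[0,0,0]], "delta_rot": [[0,0,0],[0,0,0],[0,0,0]], "claw": -0.07}}

```text
clock: 7.85
position: [0.5621, -0.2561, 0.0414]
orientation: [0.738, 0.675, 0.0, 0.0]
wrist_force: [0.8, 0.2, 1.0]
opening: 0.468
grasp_force: 5.9
```

Emit:
{"method": "apply_moves", "body": {"dp": [[0,0,-0.1],[0,0,-0.2],[0,0,-0.2],[0,0,-0.2],[0,0,-0.2]], "delta_rot": [[0,0,0],[0,0,0],[0,0,0],[0,0,0],[0,0,0]]}}

```text
clock: 8.27
position: [0.5619, -0.2561, 0.0598]
orientation: [0.738, 0.675, -0.0, 0.0]
wrist_force: [0.5, 0.4, -1.1]
opening: 0.467
grasp_force: 5.9
```

Emit:
{"method": "apply_moves", "body": {"dp": [[0,0,-0.4],[0,0,-0.6],[0,0,-0.7],[0,0,-0.7],[0,0,-0.7],[0,0,-0.7],[0,0,-0.5],[0,0,-0.3]], "delta_rot": [[0,0,0],[0,0,0],[0,0,0],[0,0,0],[0,0,0],[0,0,0],[0,0,0],[0,0,0]]}}

```text
clock: 8.93
position: [0.5625, -0.2564, 0.1531]
orientation: [0.738, 0.675, 0.0, 0.001]
wrist_force: [0.5, -0.2, -1.2]
opening: 0.464
grasp_force: 6.0
```

```bash
python3 - <<'E'
from h import *
o=get_obs();print(o["position"],o["joint_pos"].round(2),o["wrist_force"])
t=cam("top")
# mat: dark blob near its rough place
g=cv2.cvtColor(t[0],cv2.COLOR_RGB2GRAY);u=proj(t,(.545,.018,.003));print(u)
m=np.zeros_like(g);x,y=u.astype(int);s=40;m[y-s:y+s,x-s:x+s]=(g[y-s:y+s,x-s:x+s]<55)
n,l,st,ce=cv2.connectedComponentsWithStats(m);k=1+np.argmax(st[1:,4]);r=cv2.minAreaRect(np.argwhere(l==k)[:,::-1].astype(np.float32));print(r,onz(t,r[0],.003))
cv2.imwrite("pics/t2.png",t[0][:,:,::-1])
E
```

```text
[ 0.56249768 -0.25640816  0.15312703] [-0.55  0.51 -0.02  1.03  0.    1.11] [ 0.52255892 -0.18974115 -1.15820718]
[234.32708391 204.81476028]
((234.872314453125, 205.2015380859375), (49.423789978027344, 50.20036697387695), 86.8201675415039) [0.54406291 0.01668656 0.003     ]
```

Emit:
{"method": "apply_moves", "body": {"dp": [[0.4,-0.06,0],[0.8,-0.13,0],[0.95,-0.15,0],[0.95,-0.15,0],[0.95,-0.15,0],[0.95,-0.15,0],[0.95,-0.15,0],[0.95,-0.15,0]], "delta_rot": [[0,0,0],[0,0,0],[0,0,0],[0,0,0],[0,0,0],[0,0,0],[0,0,0],[0,0,0]]}}

```text
clock: 9.65
position: [0.5512, -0.1141, 0.1503]
orientation: [0.738, 0.675, -0.0, -0.001]
wrist_force: [0.6, 0.3, -1.2]
opening: 0.471
grasp_force: 6.0
```

Emit:
{"method": "apply_moves", "body": {"dp": [[0.95,-0.15,0],[0.95,-0.15,0],[0.95,-0.15,0],[0.95,-0.15,0],[0.95,-0.15,0],[0.95,-0.15,0],[0.6,-0.1,0],[0.3,-0.05,0]], "delta_rot": [[0,0,0],[0,0,0],[0,0,0],[0,0,0],[0,0,0],[0,0,0],[0,0,0],[0,0,0]]}}

```text
clock: 10.32
position: [0.542, 0.019, 0.1507]
orientation: [0.737, 0.676, -0.0, -0.001]
wrist_force: [0.8, 0.2, -0.6]
opening: 0.465
grasp_force: 6.0
```

Emit:
{"method": "apply_moves", "body": {"dp": [[0,0,0.4],[0,0,0.8],[0,0,0.9],[0,0,0.9],[0,0,0.9],[0,0,0.7],[0,0,0.4],[0,0,0.2]], "delta_rot": [[0,0,0],[0,0,0],[0,0,0],[0,0,0],[0,0,0],[0,0,0],[0,0,0],[0,0,0]]}}

```text
clock: 10.98
position: [0.5422, 0.0161, 0.0456]
orientation: [0.738, 0.675, -0.001, -0.001]
wrist_force: [-0.3, 0.5, -1.0]
opening: 0.466
grasp_force: 6.0
```

Emit:
{"method": "apply_moves", "body": {"dp": [[0,0,0.1],[0,0,0.08],[0,0,0.05],[0,0,0],[0,0,0]], "delta_rot": [[0,0,0],[0,0,0],[0,0,0],[0,0,0],[0,0,0]]}}

```text
clock: 11.4
position: [0.5437, 0.0166, 0.0432]
orientation: [0.738, 0.675, 0.0, 0.0]
wrist_force: [0.1, 0.5, -1.5]
opening: 0.461
grasp_force: 6.0
```

Emit:
{"method": "apply_moves", "body": {"dp": [[0,0,0.07],[0,0,0.07],[0,0,0.03],[0,0,0],[0,0,0]], "delta_rot": [[0,0,0],[0,0,0],[0,0,0],[0,0,0],[0,0,0]]}}

```text
clock: 11.82
position: [0.5432, 0.0166, 0.0392]
orientation: [0.738, 0.675, -0.0, -0.0]
wrist_force: [-0.8, 0.4, -0.7]
opening: 0.468
grasp_force: 6.0
```

Emit:
{"method": "apply_moves", "body": {"dp": [[0,0,0.04],[0,0,0],[0,0,0],[0,0,0]], "delta_rot": [[0,0,0],[0,0,0],[0,0,0],[0,0,0]]}}

```text
clock: 12.15
position: [0.5432, 0.0166, 0.0385]
orientation: [0.738, 0.675, -0.0, -0.0]
wrist_force: [0.2, 0.5, -0.9]
opening: 0.464
grasp_force: 6.0
```

Emit:
{"method": "apply_moves", "body": {"dp": [[0,0,0.04],[0,0,0],[0,0,0]], "delta_rot": [[0,0,0],[0,0,0],[0,0,0]]}}

```text
clock: 12.4
position: [0.5435, 0.0166, 0.0381]
orientation: [0.738, 0.675, 0.0, 0.0]
wrist_force: [-1.1, -0.4, 4.8]
opening: 0.467
grasp_force: 6.1
```

Emit:
{"method": "apply_moves", "body": {"dp": [[0,0,0.03],[0,0,0],[0,0,0]], "delta_rot": [[0,0,0],[0,0,0],[0,0,0]]}}

```text
clock: 12.65
position: [0.5435, 0.0166, 0.0376]
orientation: [0.738, 0.675, 0.0, 0.0]
wrist_force: [-1.5, -0.5, 7.1]
opening: 0.468
grasp_force: 6.4
```

Touchdown is confirmed at the expected height, so I'll let go and rise.

Emit:
{"method": "apply_moves", "body": {"dp": [[0,0,-0.02],[0,0,0],[0,0,0]], "delta_rot": [[0,0,0],[0,0,0],[0,0,0]], "claw": -0.04}}

```text
clock: 12.9
position: [0.5433, 0.0166, 0.0374]
orientation: [0.738, 0.675, -0.0, -0.0]
wrist_force: [1.2, -0.3, -0.2]
opening: 0.477
grasp_force: 0.0
```

Emit:
{"method": "apply_moves", "body": {"dp": [[0,0,0],[0,0,0],[0,0,0],[0,0,0],[0,0,0],[0,0,0]], "delta_rot": [[0,0,0],[0,0,0],[0,0,0],[0,0,0],[0,0,0],[0,0,0]], "claw": 0.8}}

```text
clock: 13.4
position: [0.5433, 0.0166, 0.0375]
orientation: [0.738, 0.675, -0.0, 0.0]
wrist_force: [0.4, 0.1, 0.7]
opening: 0.9
grasp_force: 0.0
```

Emit:
{"method": "apply_moves", "body": {"dp": [[0,0,-0.4],[0,0,-0.9],[0,0,-1],[0,0,-1],[0,0,-1],[0,0,-1],[0,0,-1],[0,0,-1]], "delta_rot": [[0,0,0],[0,0,0],[0,0,0],[0,0,0],[0,0,0],[0,0,0],[0,0,0],[0,0,0]], "claw": 1}}

```text
clock: 14.07
position: [0.5432, 0.0166, 0.1852]
orientation: [0.738, 0.675, 0.0, 0.0]
wrist_force: [0.9, -0.1, 0.8]
opening: 0.999
grasp_force: 0.0
```

Emit:
{"method": "apply_moves", "body": {"dp": [[-0.7,0,-0.5],[-0.7,0,-0.5],[-0.7,0,-0.5],[-0.7,0,-0.5],[-0.7,0,-0.5],[0,0,0],[0,0,0]], "delta_rot": [[0,0,0],[0,0,0],[0,0,0],[0,0,0],[0,0,0],[0,0,0],[0,0,0]]}}

```text
clock: 14.65
position: [0.5373, -0.0535, 0.2343]
orientation: [0.738, 0.675, 0.0, 0.0]
wrist_force: [-0.4, -0.2, 0.2]
opening: 1.002
grasp_force: 0.0
```

```bash
python3 - <<'E'
from h import *
import pickle
c=cam("wrist");pickle.dump(c,open("w4.pkl","wb"));cv2.imwrite("pics/w4.png",c[0][:,:,::-1])
uv=proj(c,(.543,.0166,.083));print(uv,get_obs()["position"])
e,r,n=lid(c,uv,24);print(e,r,n)
p=onz(c,e[0],.083);q=onz(c,r,.088);d=q-p;print("lid",p.round(4),"mark yaw",np.degrees(np.arctan2(d[1],d[0])).round(1))
w=pickle.load(open("w1.pkl","rb"))[0][110:310,110:350,::-1]
b=c[0][:300,100:412,::-1]
o=np.zeros((600,800,3),np.uint8);o[:400,:480]=cv2.resize(w,None,fx=2,fy=2,interpolation=2);o[:300,480:792]=b
cv2.imwrite("pics/v5.png",o)
E
```

```text
[253.37519717 102.69046917] [ 0.53695825 -0.0528943   0.23360569]
((253.52687072753906, 102.84991455078125), (38.388671875, 39.9921875), 178.5703582763672) (np.float64(249.34814814814814), np.float64(95.03703703703704)) 135
lid [0.5431 0.0164 0.083 ] mark yaw 114.1
```

View pics/v5.png

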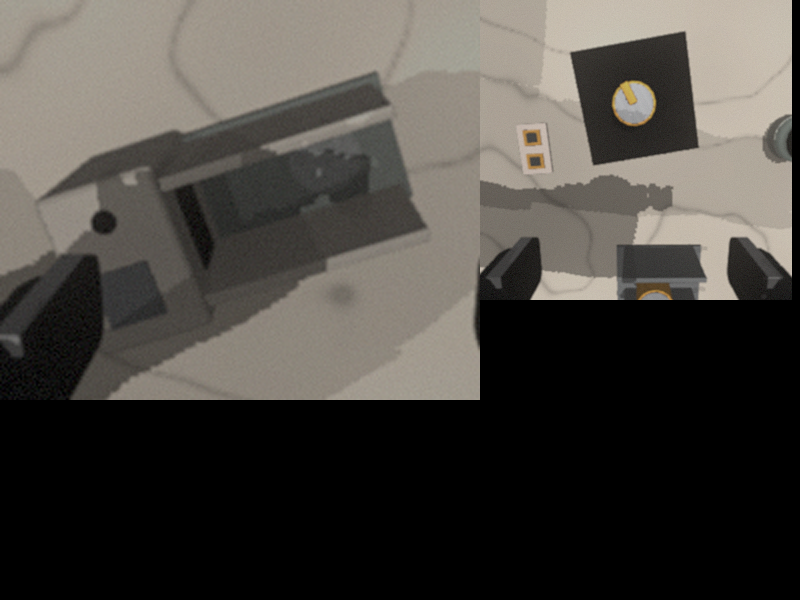

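The can stands alone on the mat, lid at (633,103) in the composite, with the rib pointing up-left at yaw 114°. The reader's cheek tops are visible in the left crop. I'll measure it again from a closer overhead place while carrying the can. Now I'll turn by 61° and retake it along the rib.

Emit:
{"method": "apply_moves", "body": {"dp": [[0,0,0],[0,0,0],[0,0,0],[0,0,0],[0,0,0],[0,0,0],[0,0,0],[0,0,0]], "delta_rot": [[0,0,1],[0,0,1],[0,0,1],[0,0,1],[0,0,1],[0,0,1],[0,0,1],[0,0,1]]}}

```text
clock: 15.37
position: [0.5366, -0.052, 0.2328]
orientation: [0.949, 0.315, -0.001, -0.0]
wrist_force: [-0.0, 0.3, -0.3]
opening: 1.0
grasp_force: 0.0
```

Emit:
{"method": "apply_moves", "body": {"dp": [[0,0,0],[0,0,0],[0,0,0],[0.42,-0.76,0],[0.42,-0.76,0],[0.42,-0.76,0],[0.42,-0.76,0],[0,0,0]], "delta_rot": [[0,0,0.72],[0,0,0.72],[0,0,0.71],[0,0,0],[0,0,0],[0,0,0],[0,0,0],[0,0,0]]}}

```text
clock: 16.03
position: [0.5425, 0.0195, 0.2329]
orientation: [0.978, 0.21, -0.0, -0.001]
wrist_force: [-0.1, 0.5, 0.7]
opening: 0.999
grasp_force: 0.0
```

Emit:
{"method": "apply_moves", "body": {"dp": [[0,0,0.8],[0,0,0.9],[0,0,0.9],[0,0,0.9],[0,0,0.9],[0,0,0],[0,0,0]], "delta_rot": [[0,0,0],[0,0,0],[0,0,0],[0,0,0],[0,0,0],[0,0,0],[0,0,0]]}}

```text
clock: 16.62
position: [0.542, 0.0163, 0.1448]
orientation: [0.978, 0.208, -0.001, -0.0]
wrist_force: [-0.4, 0.2, 0.4]
opening: 1.002
grasp_force: 0.0
```

```bash
python3 - <<'E'
from h import *
o=get_obs();A=R.from_quat(o["orientation"]).as_matrix();print(o["position"],np.degrees(np.arctan2(A[1,1],A[0,1])),o["joint_pos"].round(2))
print("units",A.T@(np.array([.5431,.0164,.0385])-o["position"])/.02)
E
```

```text
[0.54203255 0.01631634 0.14483511] -65.96739069361723 [-0.1   0.39 -0.25  0.94 -0.    2.62]
units [0.06186459 0.02434607 5.31660939]
```

Emit:
{"method": "apply_moves", "body": {"dp": [[0.04,0.02,0.5],[0,0,0.9],[0,0,0.9],[0,0,0.9],[0,0,0.9],[0,0,0.8],[0,0,0.4],[0,0,0]], "delta_rot": [[0,0,0],[0,0,0],[0,0,0],[0,0,0],[0,0,0],[0,0,0],[0,0,0],[0,0,0]], "claw": 0.6}}

```text
clock: 17.28
position: [0.5432, 0.0161, 0.0384]
orientation: [0.978, 0.208, -0.001, -0.0]
wrist_force: [-0.5, -0.4, -0.2]
opening: 0.802
grasp_force: 0.0
```

Emit:
{"method": "apply_moves", "body": {"dp": [[0,0,0],[0,0,0],[0,0,0],[0,0,0],[0,0,0],[0,0,0],[0,0,0],[0,0,0]], "delta_rot": [[0,0,0],[0,0,0],[0,0,0],[0,0,0],[0,0,0],[0,0,0],[0,0,0],[0,0,0]], "claw": 0.0}}

```text
clock: 17.95
position: [0.5439, 0.0161, 0.0396]
orientation: [0.978, 0.208, 0.0, 0.0]
wrist_force: [-0.2, 0.4, -0.2]
opening: 0.498
grasp_force: 0.0
```

```bash
python3 - <<'E'
from h import *
o=get_obs();A=R.from_quat(o["orientation"]).as_matrix();print(o["position"],o["opening"],np.degrees(np.arctan2(A[1,1],A[0,1])))
print("units",A.T@(np.array([.5431,.0164,.0385])-o["position"])/.02)
E
```

```text
[0.5439418  0.01605067 0.03958468] 0.4983121980657688 -65.99007424743994
units [-0.03134566 -0.03308461  0.05422963]
```

Emit:
{"method": "apply_moves", "body": {"dp": [[-0.03,-0.03,0.05],[0,0,0],[0,0,0],[0,0,0]], "delta_rot": [[0,0,0],[0,0,0],[0,0,0],[0,0,0]], "claw": -0.04}}

```text
clock: 18.28
position: [0.5431, 0.0164, 0.0385]
orientation: [0.978, 0.208, -0.0, -0.0]
wrist_force: [0.2, 0.1, -0.6]
opening: 0.481
grasp_force: 0.2
```

Emit:
{"method": "apply_moves", "body": {"dp": [[0,0,0],[0,0,0],[0,0,0]], "delta_rot": [[0,0,0],[0,0,0],[0,0,0]], "claw": -0.06}}

```text
clock: 18.53
position: [0.5432, 0.0163, 0.0386]
orientation: [0.978, 0.208, 0.0, 0.0]
wrist_force: [-0.1, -0.8, 0.1]
opening: 0.469
grasp_force: 0.3
```

Emit:
{"method": "apply_moves", "body": {"dp": [[0,0,0],[0,0,0],[0,0,0]], "delta_rot": [[0,0,0],[0,0,0],[0,0,0]], "claw": -0.07}}

```text
clock: 18.78
position: [0.5432, 0.0163, 0.0385]
orientation: [0.978, 0.208, 0.0, 0.0]
wrist_force: [0.7, -1.0, 0.9]
opening: 0.466
grasp_force: 5.9
```

Emit:
{"method": "apply_moves", "body": {"dp": [[0,0,-0.1],[0,0,-0.3],[0,0,-0.6],[0,0,-0.9],[0,0,-1],[0,0,-1],[0,0,-1],[0,0,-1]], "delta_rot": [[0,0,0],[0,0,0],[0,0,0],[0,0,0],[0,0,0],[0,0,0],[0,0,0],[0,0,0]]}}

```text
clock: 19.45
position: [0.5428, 0.0165, 0.1579]
orientation: [0.978, 0.208, 0.0, -0.0]
wrist_force: [0.7, -0.6, -1.0]
opening: 0.467
grasp_force: 5.9
```

Emit:
{"method": "apply_moves", "body": {"dp": [[0,0,-1],[0,0,-0.6],[0,0,0],[0,0,0],[0,0,0],[0,0,0],[0,0,0],[0,0,0]], "delta_rot": [[0,0,-0.5],[0,0,-0.9],[0,0,-0.9],[0,0,-0.9],[0,0,-0.9],[0,0,-0.9],[0,0,-0.9],[0,0,-0.9]]}}

```text
clock: 20.12
position: [0.5429, 0.0165, 0.1889]
orientation: [0.843, 0.538, 0.0, -0.0]
wrist_force: [0.1, -0.1, -1.2]
opening: 0.467
grasp_force: 5.9
```

Emit:
{"method": "apply_moves", "body": {"dp": [[0,0,0],[0,0,0],[0,0,0],[0,0,0],[0,0,0],[0,0,0],[0,0,0],[0,0,0]], "delta_rot": [[0,0,-0.9],[0,0,-0.9],[0,0,-0.9],[0,0,-0.9],[0,0,-0.9],[0,0,-0.9],[0,0,-0.5],[0,0,0]]}}

```text
clock: 20.78
position: [0.5429, 0.0165, 0.1889]
orientation: [0.64, 0.768, 0.0, -0.0]
wrist_force: [0.5, -0.4, -2.4]
opening: 0.471
grasp_force: 5.9
```

```bash
python3 - <<'E'
from h import *
o=get_obs();A=R.from_quat(o["orientation"]).as_matrix();print(o["position"],o["grasp_force"],np.degrees(np.arctan2(A[1,1],A[0,1])))
print("units",A.T@(np.array([.475,.165,.21])-o["position"])/.02)
E
```

```text
[0.54293793 0.01648671 0.18886158] 5.92381976544857 10.353635737879904
units [ 7.91543313 -2.00702185 -1.05558487]
```

Emit:
{"method": "apply_moves", "body": {"dp": [[0.5,-0.12,-0.1],[0.9,-0.22,-0.1],[1,-0.25,-0.15],[1,-0.25,-0.15],[1,-0.25,-0.15],[1,-0.25,-0.15],[1,-0.25,-0.15],[0.5,-0.2,-0.1]], "delta_rot": [[0,0,0],[0,0,0],[0,0,0],[0,0,0],[0,0,0],[0,0,0],[0,0,0],[0,0,0]]}}

```text
clock: 21.45
position: [0.4821, 0.148, 0.2101]
orientation: [0.642, 0.767, 0.0, -0.0]
wrist_force: [-0.1, -0.6, -1.2]
opening: 0.461
grasp_force: 5.9
```

Emit:
{"method": "apply_moves", "body": {"dp": [[0,0,0],[0,0,0]], "delta_rot": [[0,0,0],[0,0,0]]}}

```text
clock: 21.62
position: [0.4832, 0.1462, 0.2098]
orientation: [0.641, 0.767, 0.0, 0.0]
wrist_force: [0.8, 0.1, -1.0]
opening: 0.467
grasp_force: 5.9
```

```bash
python3 - <<'E'
from h import *
import pickle
c=cam("wrist");pickle.dump(c,open("w5.pkl","wb"))
cv2.imwrite("pics/w5.png",cv2.resize(c[0][:330,:,::-1],None,fx=1.5,fy=1.5,interpolation=2))
print(c[2])
E
```

```text
[0.4717742  0.21071648 0.35286912]
```

View pics/w5.png

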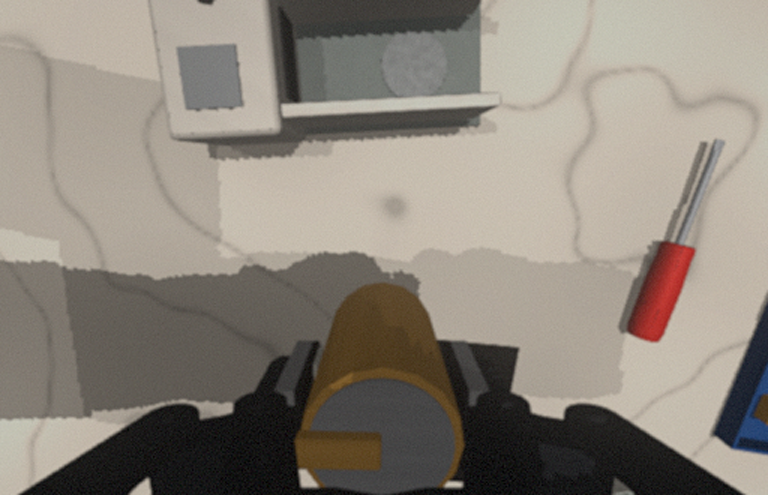

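The disc is at (414,64) in this view. The near cheek's top strip runs from (282,106) to (499,97), and the held can's rib points left, towards the window, along the tool y axis. One more look 50 mm further on, then measure.

Emit:
{"method": "apply_moves", "body": {"dp": [[0.5,0,0],[0.9,0,0],[0.7,0,0],[0.4,0,0],[0,0,0],[0,0,0],[0,0,0]], "delta_rot": [[0,0,0],[0,0,0],[0,0,0],[0,0,0],[0,0,0],[0,0,0],[0,0,0]]}}

```text
clock: 22.25
position: [0.4747, 0.1945, 0.2094]
orientation: [0.642, 0.767, -0.0, 0.0]
wrist_force: [0.2, -0.5, -2.2]
opening: 0.463
grasp_force: 5.9
```

```bash
python3 - <<'E'
from h import *
import pickle
c=cam("wrist");pickle.dump(c,open("w6.pkl","wb"))
w5=pickle.load(open("w5.pkl","rb"))
cv2.imwrite("pics/w6.png",cv2.resize(c[0][:240,60:440,::-1],None,fx=2,fy=2,interpolation=2))
print(get_obs()["position"],get_obs()["orientation"])
p=onz(w5,(276,42.7),.008);print("spot w5",p,proj(c,p))
a,b=onz(w5,(282/1.5,106/1.5),.086),onz(w5,(499/1.5,97/1.5),.086);d=b-a;print("cheek yaw",np.degrees(np.arctan2(d[1],d[0])),a,b)
E
```

```text
[0.47472479 0.19442474 0.20942073] [ 6.41645731e-01  7.67001132e-01 -1.33706061e-04  3.82254309e-05]
spot w5 [0.48218494 0.2780699  0.008     ] [275.07351535  93.04372407]
cheek yaw 12.412831826446945 [0.41406074 0.22999056 0.086     ] [0.52770938 0.25500452 0.086     ]
```

View pics/w6.png

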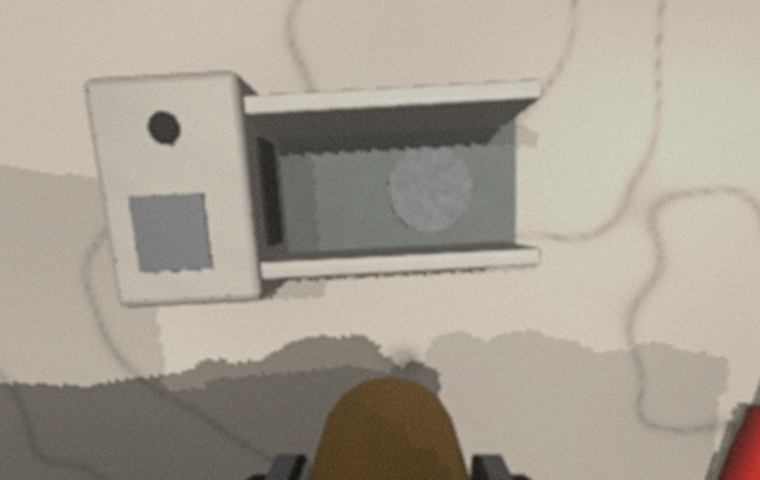

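The disc is at (430,188). The cheek tops run (245,104)–(540,90) and (262,270)–(540,256).

```bash
python3 - <<'E'
from h import *
import pickle
w5,c=[pickle.load(open(f"w{i}.pkl","rb")) for i in(5,6)]
f=lambda u,v:np.array((u/2+60,v/2))
print("tri",tri([(w5,(276,42.7)),(c,f(430,188))]))
P=[onz(c,f(*u),.086) for u in((245,104),(540,90),(262,270),(540,256))]
for a,b in((0,1),(2,3)):
    d=P[b]-P[a];print(np.degrees(np.arctan2(d[1],d[0])),np.linalg.norm(d))
m=(P[1]+P[3])/2;y=np.radians(12.4);print("end mid",m,"spot from end",m-.04*np.array([np.cos(y),np.sin(y),0]),"width",np.linalg.norm(P[1]-P[3]))
q=[onz(c,f(*u),.09) for u in((238,75),(260,297))];d=q[0]-q[1];print("block yaw",np.degrees(np.arctan2(-d[0],d[1])))
o=get_obs();A=R.from_quat(o["orientation"]).as_matrix();yaw=np.degrees(np.arctan2(A[1,1],A[0,1]));print("yaw",yaw)
B=R.from_euler("z",12.5-yaw,degrees=True).as_matrix()@A
s=onz(c,f(430,188),.008);print(s);s[2]=o["position"][2];print("units after turn",B.T@(s-o["position"])/.02)
E
```

```text
tri [0.48195653 0.27676215 0.01467051]
12.637000036139744 0.11677650101861986
12.989931109927925 0.11750688066670258
end mid [0.52122876 0.2856098  0.086     ] spot from end [0.48216187 0.27702039 0.086     ] width 0.06440357984625229
block yaw 12.791682528784074
yaw 10.170703472465082
[0.48229526 0.27710711 0.008     ]
units after turn [ 3.95419553e+00  1.26433811e+00 -1.10764310e-03]
```

Emit:
{"method": "apply_moves", "body": {"dp": [[0,0,0],[0.4,0.13,0],[0.8,0.25,0],[0.9,0.28,0],[0.9,0.28,0],[0.6,0.19,0],[0.36,0.1,0],[0,0,0]], "delta_rot": [[0,0,-0.43],[0,0,0],[0,0,0],[0,0,0],[0,0,0],[0,0,0],[0,0,0],[0,0,0]]}}

```text
clock: 22.97
position: [0.481, 0.2788, 0.2093]
orientation: [0.624, 0.782, 0.0, -0.0]
wrist_force: [0.2, -0.5, -0.8]
opening: 0.463
grasp_force: 5.9
```

Emit:
{"method": "apply_moves", "body": {"dp": [[0,0,0.3],[0,0,0.7],[0,0,0.7],[0,0,0.4],[0,0,0.2],[0,0,0],[0,0,0],[0,0,0]], "delta_rot": [[0,0,0],[0,0,0],[0,0,0],[0,0,0],[0,0,0],[0,0,0],[0,0,0],[0,0,0]]}}

```text
clock: 23.63
position: [0.4815, 0.2777, 0.1642]
orientation: [0.624, 0.781, 0.0, 0.0]
wrist_force: [0.3, 0.4, -0.6]
opening: 0.464
grasp_force: 5.9
```

```bash
python3 - <<'E'
from h import *
o=get_obs();A=R.from_quat(o["orientation"]).as_matrix();print(o["position"],o["grasp_force"],np.degrees(np.arctan2(A[1,1],A[0,1])))
print("units",A.T@(np.array([.4822,.2771,.0433])-o["position"])/.02)
E
```

```text
[0.48147415 0.27773272 0.16418503] 5.935583934187889 12.777077370239478
units [-0.03985002  0.02204808  6.04427176]
```

Within 1 mm and aligned. I'll lower into the lane, slowly near the bottom.

Emit:
{"method": "apply_moves", "body": {"dp": [[-0.03,0.02,0.4],[0,0,0.8],[0,0,0.9],[0,0,0.9],[0,0,0.9],[0,0,0.7],[0,0,0.5],[0,0,0.3]], "delta_rot": [[0,0,0],[0,0,0],[0,0,0],[0,0,0],[0,0,0],[0,0,0],[0,0,0],[0,0,0]]}}

```text
clock: 24.3
position: [0.4811, 0.277, 0.0543]
orientation: [0.624, 0.781, -0.001, -0.0]
wrist_force: [0.0, -0.3, -2.0]
opening: 0.464
grasp_force: 5.9
```

Emit:
{"method": "apply_moves", "body": {"dp": [[0,0,0.2],[0,0,0.1],[0,0,0.05],[0,0,0],[0,0,0],[0,0,0]], "delta_rot": [[0,0,0],[0,0,0],[0,0,0],[0,0,0],[0,0,0],[0,0,0]]}}

```text
clock: 24.8
position: [0.4819, 0.2774, 0.049]
orientation: [0.624, 0.781, 0.0, 0.0]
wrist_force: [0.7, -0.1, -1.6]
opening: 0.466
grasp_force: 5.9
```

Contact is expected at about 0.0433.

Emit:
{"method": "apply_moves", "body": {"dp": [[0,0,0.1],[0,0,0.07],[0,0,0.06],[0,0,0],[0,0,0]], "delta_rot": [[0,0,0],[0,0,0],[0,0,0],[0,0,0],[0,0,0]]}}

```text
clock: 25.22
position: [0.4814, 0.2772, 0.0438]
orientation: [0.624, 0.781, -0.0, -0.0]
wrist_force: [0.2, 0.2, -1.6]
opening: 0.464
grasp_force: 6.0
```

Emit:
{"method": "apply_moves", "body": {"dp": [[0,0,0.03],[0,0,0],[0,0,0]], "delta_rot": [[0,0,0],[0,0,0],[0,0,0]]}}

```text
clock: 25.47
position: [0.4816, 0.2773, 0.0435]
orientation: [0.624, 0.781, 0.0, 0.0]
wrist_force: [0.0, 0.7, 2.2]
opening: 0.464
grasp_force: 6.0
```

Emit:
{"method": "apply_moves", "body": {"dp": [[0,0,0],[0,0,0],[0,0,0],[0,0,0]], "delta_rot": [[0,0,0],[0,0,0],[0,0,0],[0,0,0]], "claw": -0.03}}

```text
clock: 25.8
position: [0.4815, 0.2772, 0.0433]
orientation: [0.624, 0.781, -0.0, -0.0]
wrist_force: [0.0, -0.7, -0.6]
opening: 0.48
grasp_force: 0.0
```

Emit:
{"method": "apply_moves", "body": {"dp": [[0,0,0],[0,0,0],[0,0,0],[0,0,0],[0,0,0],[0,0,0],[0,0,0],[0,0,0]], "delta_rot": [[0,0,0],[0,0,0],[0,0,0],[0,0,0],[0,0,0],[0,0,0],[0,0,0],[0,0,0]], "claw": 0.7}}

```text
clock: 26.47
position: [0.4815, 0.2772, 0.0433]
orientation: [0.624, 0.781, -0.0, 0.0]
wrist_force: [0.5, 0.2, -0.2]
opening: 0.849
grasp_force: 0.0
```

Emit:
{"method": "apply_moves", "body": {"dp": [[0,0,-0.4],[0,0,-0.9],[0,0,-1],[0,0,-1],[0,0,-1],[0,0,-1],[0,0,-1],[0,0,-1]], "delta_rot": [[0,0,0],[0,0,0],[0,0,0],[0,0,0],[0,0,0],[0,0,0],[0,0,0],[0,0,0]]}}

```text
clock: 27.13
position: [0.4814, 0.2772, 0.191]
orientation: [0.624, 0.781, 0.0, 0.0]
wrist_force: [-0.2, 0.1, 0.0]
opening: 0.845
grasp_force: 0.0
```

Emit:
{"method": "apply_moves", "body": {"dp": [[-0.8,0,-0.4],[-0.9,0,-0.4],[-0.9,0,-0.4],[-0.9,0,-0.4],[-0.5,0,0],[0,0,0],[0,0,0],[0,0,0]], "delta_rot": [[0,0,0],[0,0,0],[0,0,0],[0,0,0],[0,0,0],[0,0,0],[0,0,0],[0,0,0]]}}

```text
clock: 27.8
position: [0.4988, 0.1998, 0.2209]
orientation: [0.624, 0.782, -0.0, -0.0]
wrist_force: [-0.1, 0.6, 0.4]
opening: 0.848
grasp_force: 0.0
```

```bash
python3 - <<'E'
from h import *
c=cam("wrist");z=.088
uv=proj(c,(.4816,.2773,z))
e,r,n=lid(c,uv,24);print(uv,e,r,n)
p=onz(c,e[0],z);q=onz(c,r,z+.005);d=q-p;print("lid",p.round(4),"mark yaw",np.degrees(np.arctan2(d[1],d[0])).round(1))
cv2.imwrite("pics/w7.png",c[0][:,:,::-1])
E
```

```text
[254.70939469  91.27433393] ((254.69039916992188, 90.3945541381836), (41.58456039428711, 43.71425247192383), 0.27605998516082764) (np.float64(245.1509433962264), np.float64(90.45911949685535)) 159
lid [0.4814 0.278  0.088 ] mark yaw -165.0
```

View pics/w7.png

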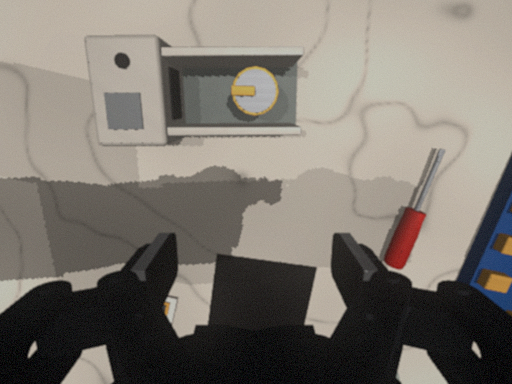

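The can stands upright on the disc, lid at (255,90), with its rib pointing at the window. It is about 1 mm from the spot's centre and within 3° of square, and the gripper is clear of everything.

```bash
python3 -c "
from cell import workorder;print(workorder.job_done())"
```

```text
the job is handed in; nothing more can be done
None
```

The ribbed can was set down and let go on the mat, retaken along its rib, and now stands on the reader's spot about 1 mm off centre with its label within about 3° of square to the window; the job is handed in, and no verdict came back.

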